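Hold the chopper's spring dial at top speed, the right way round for the vessel

TASK

Run the kitchen chopper: look which vessel is fitted on its motor unit, then turn the spring-return dial the way that suits it - clockwise (seen from above) to chop if it is the wide, low bowl, counter-clockwise to grind if it is the tall, narrow cup - past the first two clicks to the third, top speed. The dial springs back to off when let go, so hold it there and finish still holding it. Never switch it on the other way, and leave both vessels and the mug, honey jar and shaker standing where they are.

Things in the scene. Friction and masses are not known exactly. Their poses are not given: they have to be found in the camera images.
- chopper: White plastic motor unit of a kitchen chopper, fixed on the worktop, 310 mm long (its x) and 150 mm wide (its y). Origin on the worktop surface. Its x axis points from the dial end (nearer the robot) to the seat end, y to its left, z up. Motor housing: x from -150 to +8 mm, 85 mm high, rounded at the front, with the dial in the middle of its flat top at x = -75, y = 0. Low seat end: x up to +160 mm, 30 mm high.
- seat (a point): Point on top of the low round seat at the rear of the motor unit, at x = +85 mm, y = 0, z = 30 mm of the motor unit, 160 mm behind the dial's axis: the vessel that stands here is the fitted one.
- dial_grip (a point): Centre of the bar grip of the black dial (vertical axis through this point), about 110 mm above the worktop; turns with the dial. The bar is 52 mm long along this point's x axis (the pointer, a white line on top, is its +x end), 16 mm thick along y and stands 31 mm high (15.5 mm above and below this point) on a round skirt of 68 mm diameter, 8 mm thick. With the dial at off, the bar lies along the motor unit's x axis, pointer towards the vessel.
- dial_knob (a joint): Dial angle in rad about the upright axis, positive counter-clockwise seen from above; 0 = off. Clicks at 0.4, 0.8 and 1.2 either way (one, two and three dots on the dial face), end stops at +-1.3. A return spring of about 0.09 N m per rad drives it back to off whenever it is let go; each click resists with up to about 0.02 N m more. Positive = grind, negative = chop.
- bowl_mid (a point): Centre, half-way up, of the wide low chopping bowl: clear, 139 mm diameter, 112 mm high, white lid, grey foot of 92 mm diameter, with carrot slices in it. Loose, about 0.5 kg. Stands either on the motor unit's seat or on the wooden board.
- cup_mid (a point): Centre, half-way up, of the tall narrow grinding cup: clear, 77 mm diameter above its grey foot of 92 mm diameter, 144 mm high, white lid, with hazelnuts in it. Loose, about 0.5 kg. Stands in the other of the two places.
- board: Wooden chopping board, 270 x 180 x 30 mm, fixed on the worktop to the left of the motor unit, origin under its centre; the vessel that is not in use stands on it.
- mug: Mug, 78 mm diameter, 101 mm high, loose, origin under its centre; a bystander.
- honey_jar: Glass jar with a grey lid, 71 mm diameter, 110 mm high, loose, origin under its centre; a bystander.
- shaker: Small glass shaker with a metal top, 44 mm diameter, 90 mm high, loose, origin under its centre; a bystander.
Mind the look-alikes: they are no part of the job. There is more than one size of the part that bears bowl_mid; the job needs the smaller.

How it is judged:
On the way, in this order (a step that is already met when the one before it is completed fails the run):
1. the dial is past its first click, turned the right way for the fitted vessel (((horizontal distance between bowl_mid and seat below 0.02 m and value of joint dial_knob below -0.5 rad) or (horizontal distance between cup_mid and seat below 0.02 m and value of joint dial_knob above 0.5 rad))).
2. the dial is held at the third click, the right way, for half a second (((horizontal distance between bowl_mid and seat below 0.02 m and value of joint dial_knob below -1.08 rad) or (horizontal distance between cup_mid and seat below 0.02 m and value of joint dial_knob above 1.08 rad)) and contact force between the fingers and dial_knob above 0.5 N), for 0.5 s.
At the end, for the whole second after the job is handed in: The fitted vessel is on the seat (20 mm), the dial stays at the third click (over 1.08 rad from off; clockwise for the bowl, counter-clockwise for the cup, under 0.2 rad/s) with the fingers pressing on it (over 0.5 N), and both vessels stand upright (0.1 rad) where they were (25 mm) (all of step 2 and velocity of joint dial_knob between -0.2 and 0.2 rad/s and angle between each of bowl_mid, cup_mid's own z axis and vertical below 0.1 rad and distance of each of bowl_mid, cup_mid from where it was at the start of the episode below 0.025 m); the arm keeps its last pose, push and grip.
It fails at once if the dial is switched on the wrong way (over 0.3 rad) ((horizontal distance between bowl_mid and seat below 0.02 m and value of joint dial_knob above 0.3 rad) or (horizontal distance between cup_mid and seat below 0.02 m and value of joint dial_knob below -0.3 rad)).
It fails at once if a vessel is displaced by more than 25 mm (distance of any of bowl_mid, cup_mid from where it was at the start of the episode above 0.025 m).
It fails at once if mug, honey jar or shaker is displaced by more than 30 mm (distance of any of mug, honey_jar, shaker from where it was at the start of the episode above 0.03 m).
It also fails if it takes over 32 s, if anything falls off the work surface, if the arm or the gripper's body presses on something with over 40 N, if the wrist force passes 120 N, or if a joint passes its speed limit or range.

ROBOT

A 6-joint arm with a two-finger parallel gripper is mounted at the origin on a cart in front of the work surface, level with it; the furniture and walls round the work are solid. World frame = base frame: x ahead of the robot, y to its left, z up, the work surface at z = 0. Lengths are in m, angles in rad, forces in N, time in s.
With the tool pointing down it reaches from about 0.225 to 0.875 m from the base axis. Payload 3.4 kg.
Tool frame: the origin (TCP) lies between the finger pads; the fingertips stand 14 mm ahead of it and the grasp point (between the pads) lies 5 mm behind it; z points along the fingers, y is the direction in which the jaws open and shut (so a half turn about z gives the same grasp; the last joint's range is limited). The gripper opens to 85 mm and grips with 20 to 120 N. Pads are 22 mm wide; open, the fingers measure 114 mm over their backs; the gripper's body (76 mm by 85 mm) begins 54 mm behind the grasp point. The pads swing forward as they close: fully open they stand 13 mm farther back than shut.
Start: joints at [-1.28, 0.276, 1.505, -0, 1.361, -0.121], TCP at [0.23, -0.527, 0.245] pointing down, gripper open.
Joint ranges: [-2.89, 2.89], [-0.75, 2.08], [0.22, 2.7], [-1.18, 4.32], [0.11, 2.71], [-2.7, 2.7]. Speed limits (rad/s): [2.57, 2.57, 3.14, 3.14, 3.14, 3.14].

INTERFACE

Orientations are given as a unit quaternion [w, x, y, z].
In Python, from rig import manip, get_image, job gives the robot as it stands. The module is installed in compiled form; this text tells all that it offers.
- The arm moves only by the tool step_arm, never from a script. Its argument "moves" is one flat list of numbers, 5 for each row, row after row: the shift along the tool's x, y, z as a fraction of full scale, then the turn about the tool's z as a fraction of full scale, then the gripper's target within -1 to 1 (shut at 1, half-way at 0, fully open at -1). In form: [dx, dy, dz, twist, hand, dx, dy, dz, twist, hand, ...]. A call has 1 to 5 rows; each row is the pose to reach, as a shift and turn from the pose commanded when the call began, along the tool's axes at that moment, turning the shorter way round; what a row does not reach only later rows make up. Full scale, the value 1, is 500 mm for a shift and pi rad for a turn. A row lasts 1/10 s, in which the tool goes at most 50 mm and 8.59 degrees, less where a joint would pass 70% of its speed; a pose out of reach is approached as far as the arm can. A call with a number of a shift or a turn outside -1 to 1 is refused whole. A call with a gripper value outside its range is refused whole. The fingers move at their own pace and stop on an object; "force" is the grip in N (left out, the last holds). Time passes only in rows, so rows that repeat a pose let the fingers close. It gives the time, the measured TCP pose, the force and the opening at its end, in the units of the state.
- manip.get_state(): the state, without advancing time (a new reading comes with each control period).
- get_image(name): name is "side" or "top"; returns a dict with "frame" (384x512x3 uint8, blue, green, red), "fx", "fy", "cx", "cy" (pixels), "rvec" (rotation vector, rad) and "tvec" (3), from world to camera coordinates, as OpenCV has them. Camera axes: x right, y down, z forward; pixel columns grow to the right and rows downward; lengths in m; the calibration is good to about 2 mm. A picture is of the moment at which its call begins. There is no depth.
- job.sign_off(): hands the job in, once; it reports no verdict.
The state is a dict: "clock": time; "qpos": joint angles; "qd": joint speeds; "effort": joint torques, N m; "position": TCP position; "ee_rot": TCP orientation; "contact_force": force on the tool from outside, world axes, zero at the start; "moment": the same for the moment, N m; "width": finger opening in m.
Only numpy, scipy, OpenCV 4.12 (cv2) and the standard library are available. Lean on these libraries where they do the work, as an engineer would, in place of code of your own. Each camera call takes 0.05 s, during which the arm holds its last target. There are 200 camera calls.

## Working session

There is one attempt and no reset: what is moved stays moved. The work goes in short steps, Python scripts to look and compute and a tool call to move; the robot and the scene stay as the last step left them, time stands still between calls to the robot, and variables do not carry over. Pictures are saved under pics/ and viewed, about 8 in all and at most 12, crops included, and the job is handed in when it is done.

Besides the shell and the picture viewer there is one more tool, called after "Call:" as a command line: name --argument value ..., lists and objects as JSON in quotes. step_arm: Moves the arm, as the interface text tells. Its arguments: {"type":"object","properties":{"moves":{"type":"array","items":{"type":"number","minimum":-1,"maximum":1}},"force":{"type":"number"}},"required":["moves"]}

```bash
mkdir -p pics; python3 - <<'E'
from rig import manip,get_image
import cv2,numpy as np
print(manip.get_state())
for n in("side","top"):
    d=get_image(n);cv2.imwrite(f"pics/{n}0.png",d["frame"]);np.save(f"pics/{n}0.npy",d,allow_pickle=True)
    R=cv2.Rodrigues(np.array(d["rvec"],float))[0];print(n,d["fx"],d["cx"],d["cy"],-R.T@np.array(d["tvec"]).ravel(),R.round(2).tolist())
E
```

```text
{'clock': 0.0, 'qpos': array([-1.27996303e+00,  2.76635988e-01,  1.50614105e+00, -2.69374609e-05,
        1.36070536e+00, -1.20998672e-01]), 'qd': array([ 2.67290826e-04,  2.63071262e-04, -1.11815327e-04,  8.38937469e-05,
       -8.35216865e-04,  1.07992827e-03]), 'effort': array([ 2.82283640e-03, -4.16777515e+01, -2.45805502e+01,  3.41581244e-04,
        1.07971154e-02,  1.82149114e-05]), 'position': array([ 0.23000721, -0.52644122,  0.24441316]), 'ee_rot': array([-9.40352743e-04,  9.78873096e-01,  2.04466548e-01, -9.32622641e-05]), 'contact_force': array([ 0.07174391, -0.02596434, -0.39482553]), 'moment': array([ 0.02258883, -0.02783441, -0.00119906]), 'width': 0.08545117762761634}
side 377.10603416365683 250.0942177524992 188.2368434692763 [0.18538384 0.61860642 0.72900402] [[-0.86, -0.51, 0.01], [-0.31, 0.51, -0.8], [0.41, -0.69, -0.6]]
top 409.6853791137062 257.376093368223 195.13063477955995 [ 0.31302197 -0.10341463  1.52463719] [[-0.09, -1.0, 0.0], [-0.98, 0.09, -0.2], [0.2, -0.02, -0.98]]
```

View pics/side0.png

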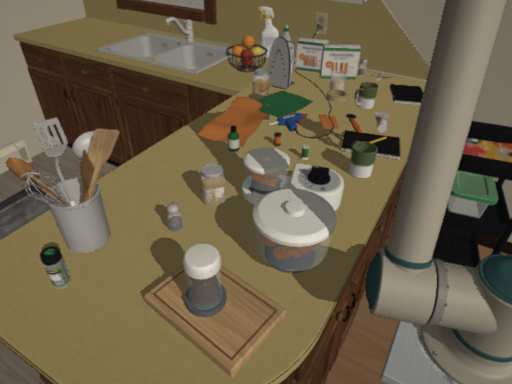

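View pics/top0.png

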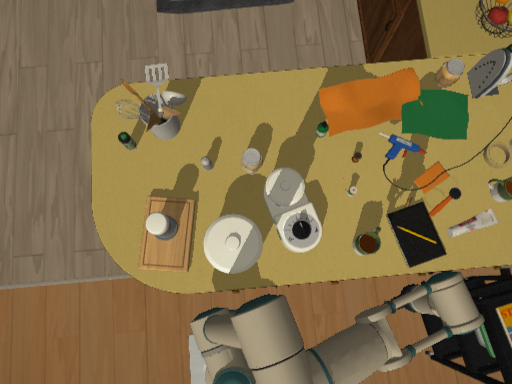

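The side view shows the fitted vessel at (266,172), a low bowl behind the white housing, with the dial at (319,178). The cup with nuts is on the board at (205,280). The mug is at (362,160). In the top view the dial is at (300,230), the fitted bowl at (285,187), the large lidded bowl at (233,243), the cup at (160,226) and the mug at (367,243).

Candidates for bowl_mid are the fitted bowl (285,187) and the larger bowl (233,243). The larger one stands on the worktop, not on the seat, so it is the look-alike. I'll check the dial and fitted bowl in a close crop.

```bash
cat > h.py <<'E'
import cv2,numpy as np
def load(n): return np.load(n,allow_pickle=True).item()
def ray(d,u,z):
    K=np.array([[d["fx"],0,d["cx"]],[0,d["fy"],d["cy"]],[0,0,1]]);R=cv2.Rodrigues(np.array(d["rvec"],float))[0]
    c=-R.T@np.array(d["tvec"],float).ravel();v=R.T@np.linalg.solve(K,[u[0],u[1],1]);return c+v*(z-c[2])/v[2]
def proj(d,P):
    K=np.array([[d["fx"],0,d["cx"]],[0,d["fy"],d["cy"]],[0,0,1]])
    return cv2.projectPoints(np.array(P,float).reshape(-1,1,3),np.array(d["rvec"],float),np.array(d["tvec"],float),K,None)[0].reshape(-1,2)
E
python3 - <<'E'
from h import *
t=load("pics/top0.npy");s=load("pics/side0.npy")
def blob(d,box,z,thr=60):
    x0,y0,x1,y1=box;g=d["frame"][y0:y1,x0:x1].max(2)
    m=(g<thr).astype(np.uint8);n,l,st,c=cv2.connectedComponentsWithStats(m)
    for i in range(1,n):
        if st[i,4]>20: print(box,st[i].tolist(),c[i]+[x0,y0],ray(d,c[i]+[x0,y0],z))
blob(t,(280,208,322,252),.10);blob(s,(300,160,340,195),.105)
a=cv2.resize(t["frame"][160:260,255:330],None,fx=5,fy=5,interpolation=cv2.INTER_CUBIC)
b=cv2.resize(s["frame"][135:235,235:350],None,fx=3.6,fy=5,interpolation=cv2.INTER_CUBIC)
cv2.imwrite("pics/c1.png",np.hstack([a,b]))
E
```

```text
(280, 208, 322, 252) [12, 13, 19, 18, 255] [301.16470588 229.55294118] [ 0.47264089 -0.27137425  0.1       ]
(300, 160, 340, 195) [7, 7, 23, 18, 322] [318.7484472  175.38509317] [ 0.47128981 -0.25933826  0.105     ]
```

View pics/c1.png

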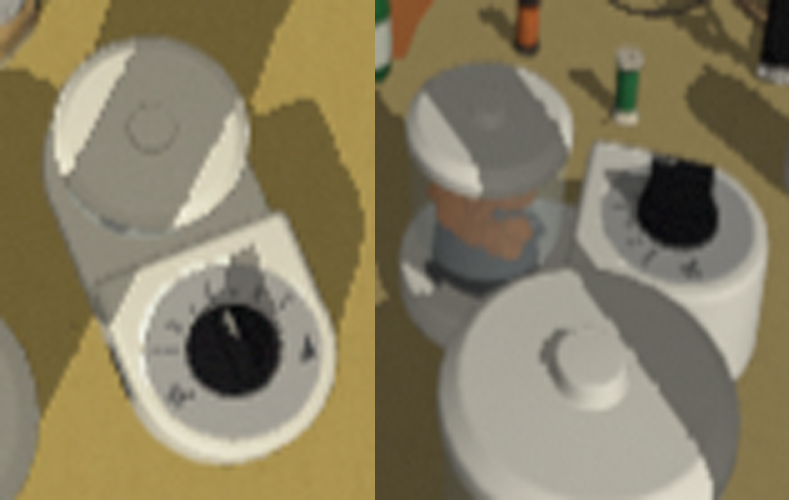

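The fitted vessel is the small bowl with carrot on the seat, so the dial goes clockwise. The dial skirt is at top px (301,230). The pointer leans toward the lid, whose centre is at px (285.4,186).

```bash
python3 - <<'E'
from h import *
t=load("pics/top0.npy");s=load("pics/side0.npy")
lid=ray(t,(285.4,186),.142);
for u,z in(((301.3,229.8),.093),):
    dl=ray(t,u,z);print("dial",dl,"lid",lid,np.linalg.norm((lid-dl)[:2]),np.arctan2(*(lid-dl)[[1,0]]))
print("side skirt",ray(s,(319.2,177.4),.093))
print("ptr",ray(t,(300.6,223.6),.1255), ray(t,(301.8,227.6),.1255))
# housing front edge corners at z .085: crop (285,215),(105,282)->mid
for c in((285,215),(105,282)): print("corner",ray(t,(255+c[0]/5,160+c[1]/5),.085))
for n,u,z in(("mug",(367,240),.1),("bigbowl knob",(233,241),.17)):print(n,ray(t,u,z))
bs=ray(s,(294,207),.17);print("bigknob side .17/.19/.15",bs,ray(s,(294,207),.19),ray(s,(294,207),.15),ray(t,(233,241),.19),ray(t,(233,241),.15))
for yaw in [-1.28-0,]: pass
from scipy.spatial.transform import Rotation as Ro
from rig import manip
st=manip.get_state();q=st["ee_rot"];print(Ro.from_quat(np.r_[q[1:],q[0]]).as_matrix().round(3))
print("bar in top/side at off: side proj tip/tail",proj(s,[dl]),proj(t,[dl]))
E
```

```text
dial [ 0.47251854 -0.27257691  0.093     ] lid [ 0.62328025 -0.22863351  0.142     ] 0.15703539273401554 0.2836182501741464
side skirt [ 0.47161738 -0.26723216  0.093     ]
ptr [ 0.49038528 -0.26868625  0.1255    ] [ 0.47628138 -0.27127732  0.1255    ]
corner [ 0.56566359 -0.32217887  0.085     ]
corner [ 0.52879146 -0.18926625  0.085     ]
mug [ 0.41633081 -0.49515052  0.1       ]
bigbowl knob [ 0.44686553 -0.03485548  0.17      ]
bigknob side .17/.19/.15 [ 0.44047475 -0.01714238  0.17      ] [0.43134812 0.00560339 0.19      ] [ 0.44960137 -0.03988815  0.15      ] [ 0.44488945 -0.03586769  0.19      ] [ 0.44884161 -0.03384326  0.15      ]
[[ 0.916  0.4   -0.   ]
 [ 0.4   -0.916  0.002]
 [ 0.    -0.002 -1.   ]]
bar in top/side at off: side proj tip/tail [[319.61711913 176.42073459]] [[301.3 229.8]]
```

Call:
step_arm --moves '[0.649, -0.276, 0, 0.043, -1, 0.649, -0.276, 0, 0.043, -1, 0.649, -0.276, 0, 0.043, -1, 0.649, -0.276, 0, 0.043, -1, 0.649, -0.276, 0, 0.043, -1]' --force 40

```text
clock: 0.6
position: [0.4027, -0.3435, 0.245]
ee_rot: [-0.0, 0.99, 0.138, -0.0]
contact_force: [0.2, 0.1, 0.1]
width: 0.0855
```

Call:
step_arm --moves '[0.174, -0.103, 0, 0, -1, 0.174, -0.103, 0, 0, -1, 0.174, -0.103, 0, 0, -1]'

```text
clock: 0.9
position: [0.4748, -0.267, 0.2449]
ee_rot: [-0.001, 0.99, 0.141, 0.001]
contact_force: [-0.3, -0.2, 0.6]
width: 0.0854
```

```bash
python3 - <<'E'
from h import *
from rig import manip,get_image
d=get_image("top");s=get_image("side");st=manip.get_state();print(st["position"],st["ee_rot"],st["qpos"],st["clock"])
a=cv2.resize(d["frame"][160:300,220:380],None,fx=2.5,fy=2.5);b=cv2.resize(s["frame"][80:220,240:400],None,fx=2.5,fy=2.5)
cv2.imwrite("pics/c2.png",np.hstack([a,b]))
E
```

```text
[ 0.47179063 -0.27087307  0.24484753] [-6.27127487e-05  9.90224457e-01  1.39481640e-01 -6.26462843e-04] [-6.48583826e-01  2.30090287e-01  1.57006694e+00 -8.21639405e-04
  1.34240765e+00  6.42523024e-01] 1.0
```

View pics/c2.png

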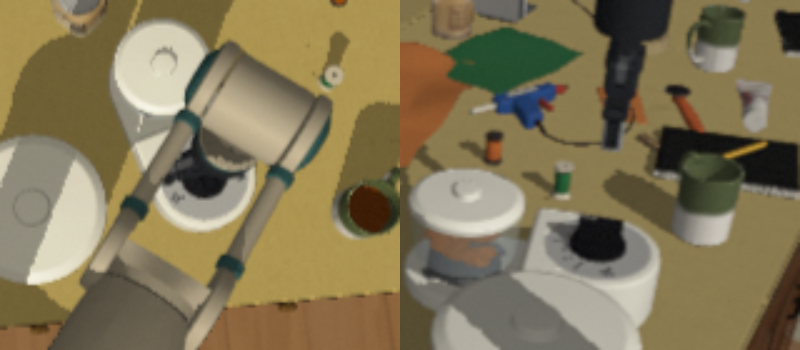

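The pictures show the gripper over the dial with nothing else close to it. The bar is still at off, so I descend.

Call:
step_arm --moves '[0, 0, 0.1, 0, -1, 0, 0, 0.18, 0, -1, 0, 0, 0.23, 0, -1, 0, 0, 0.264, 0, -1, 0, 0, 0.264, 0, -1]'

```text
clock: 1.5
position: [0.4684, -0.2722, 0.1106]
ee_rot: [-0.002, 0.991, 0.137, -0.003]
contact_force: [-1.2, 0.6, -0.0]
width: 0.0853
```

```bash
python3 - <<'E'
from h import *
from rig import manip,get_image
s=get_image("side");st=manip.get_state();print(st["position"],st["ee_rot"],st["contact_force"],st["clock"])
d=get_image("top")
cv2.imwrite("pics/c3.png",np.hstack([cv2.resize(s["frame"][130:220,265:365],None,fx=4,fy=4,interpolation=cv2.INTER_CUBIC),cv2.resize(d["frame"][180:270,255:355],None,fx=4,fy=4,interpolation=cv2.INTER_CUBIC)]))
E
```

```text
[ 0.46973459 -0.27280154  0.11230714] [-8.55711560e-04  9.90591400e-01  1.36844302e-01 -1.25788490e-03] [0.27817768 0.06532875 0.79187804] 1.55
```

View pics/c3.png

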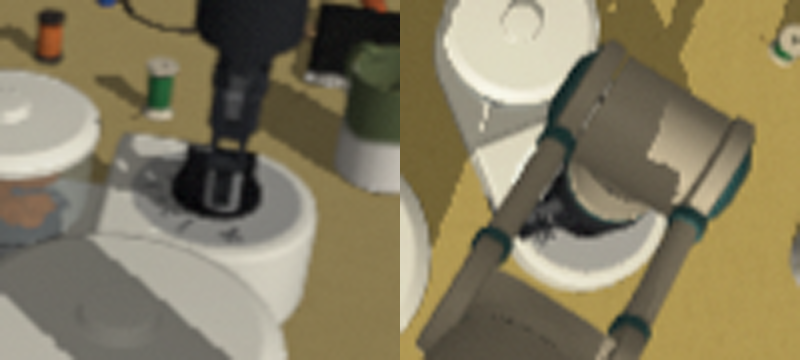

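The side view shows the fingers down on either side of the bar, so I close.

Call:
step_arm --moves '[0, 0, 0, 0, 0, 0, 0, 0, 0, 0.5, 0, 0, 0, 0, 1, 0, 0, 0, 0, 1, 0, 0, 0, 0, 1]' --force 40

```text
clock: 2.1
position: [0.4719, -0.2733, 0.114]
ee_rot: [0.002, 0.99, 0.138, 0.0]
contact_force: [-0.3, -0.5, 1.7]
width: 0.015
```

Call:
step_arm --moves '[0, 0, 0, 0, 1, 0, 0, 0, 0, 1]'

```text
clock: 2.3
position: [0.4719, -0.2733, 0.114]
ee_rot: [0.002, 0.99, 0.138, 0.0]
contact_force: [-0.5, -4.8, 3.4]
width: 0.0155
```

Width is 15.5 mm, so the bar is gripped. Positive twist is clockwise seen from above: the first move lowered yaw from 0.41 to 0.28.

Call:
step_arm --moves '[0, 0, 0, 0.04, 1, 0, 0, 0, 0.08, 1, 0, 0, 0, 0.12, 1, 0, 0, 0, 0.16, 1, 0, 0, 0, 0.2, 1]' --force 50

```text
clock: 2.8
position: [0.4721, -0.2714, 0.114]
ee_rot: [-0.0, 0.984, -0.178, 0.001]
contact_force: [0.1, -0.2, 5.5]
width: 0.0151
```

```bash
python3 - <<'E'
from rig import manip
st=manip.get_state();print(st)
E
```

```text
{'clock': 2.8, 'qpos': array([-6.50601449e-01,  3.36956823e-01,  1.76855175e+00,  1.70098895e-03,
        1.03525131e+00,  1.27642483e+00]), 'qd': array([ 2.60654314e-03, -9.83410940e-04,  1.64600787e-03,  8.53881412e-03,
        1.31695592e-03,  1.24290301e+00]), 'effort': array([-3.55744399e-01, -3.81582785e+01, -1.86049622e+01, -1.76731576e-01,
       -7.74003624e-03, -9.67898704e-01]), 'position': array([ 0.47205046, -0.27144204,  0.11403052]), 'ee_rot': array([-4.61947987e-04,  9.84102136e-01, -1.77601457e-01,  7.03713266e-04]), 'contact_force': array([ 0.08094211, -0.23088597,  5.52184055]), 'moment': array([ 0.1195791 , -0.0626917 ,  0.06926127]), 'width': 0.015099887788467574}
```

Call:
step_arm --moves '[0, 0, 0, 0.04, 1, 0, 0, 0, 0.08, 1, 0, 0, 0, 0.12, 1, 0, 0, 0, 0.16, 1, 0, 0, 0, 0.192, 1]'

```text
clock: 3.3
position: [0.4731, -0.2701, 0.114]
ee_rot: [-0.002, 0.887, -0.462, 0.001]
contact_force: [3.8, 3.9, 4.7]
width: 0.015
```

Call:
step_arm --moves '[0, 0, 0, 0, 1, 0, 0, 0, 0, 1, 0, 0, 0, 0, 1, 0, 0, 0, 0, 1, 0, 0, 0, 0, 1]'

```text
clock: 3.8
position: [0.4731, -0.2701, 0.114]
ee_rot: [-0.002, 0.888, -0.46, 0.001]
contact_force: [3.9, 3.7, 5.4]
width: 0.0155
```

```bash
python3 - <<'E'
from h import *
from rig import manip,get_image
s=get_image("side");d=get_image("top");st=manip.get_state();q=st["ee_rot"];print(st["position"],2*np.arctan2(q[2],q[1]),st["contact_force"],st["moment"],st["width"],st["clock"])
cv2.imwrite("pics/c4.png",np.hstack([cv2.resize(s["frame"][130:220,265:365],None,fx=4,fy=4,interpolation=cv2.INTER_CUBIC),cv2.resize(d["frame"][180:270,255:355],None,fx=4,fy=4,interpolation=cv2.INTER_CUBIC)]))
t=load("pics/top0.npy")
E
```

```text
[ 0.4731347  -0.27011029  0.1140367 ] -0.9555837193954492 [3.15987355 3.59733411 5.0011063 ] [ 0.58683068 -0.56526633  0.1153009 ] 0.014557513529963071 3.9
```

View pics/c4.png

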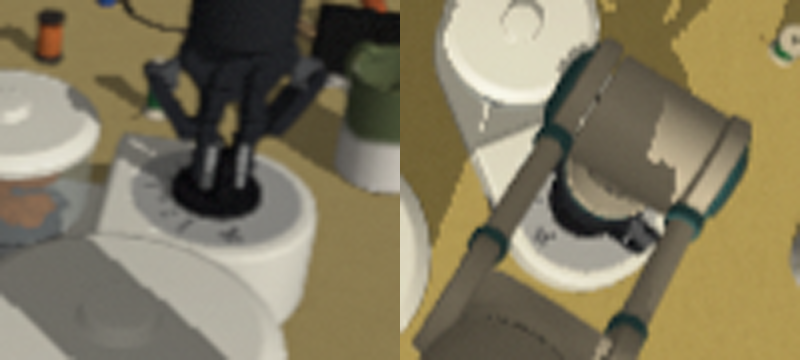

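The fingers still grip the bar, which has been turned clockwise, and the bowl hasn't moved. The z moment of 0.115 N m matches the spring's 0.11 N m at 1.23 rad. I'll hold a little longer, then hand in.

Call:
step_arm --moves '[0, 0, 0, 0, 1, 0, 0, 0, 0, 1, 0, 0, 0, 0, 1, 0, 0, 0, 0, 1, 0, 0, 0, 0, 1]'

```text
clock: 4.4
position: [0.4732, -0.2701, 0.1141]
ee_rot: [-0.002, 0.888, -0.46, 0.001]
contact_force: [2.7, 3.8, 5.4]
width: 0.0148
```

```bash
python3 - <<'E'
from rig import manip,job
s=manip.get_state();print(s["ee_rot"],s["moment"],s["width"],s["clock"]);print(job.sign_off())
E
```

```text
[-0.00212626  0.8880135  -0.45981138  0.00099632] [ 0.49920173 -0.58731802  0.14886567] 0.014766165753760569 4.4
the job is handed in; nothing more can be done
None
```

The small, wide bowl with carrot slices is the one on the seat; the larger lidded bowl on the worktop is a look-alike and the tall cup is on the board. So I gripped the dial's bar, turned it clockwise to the third click, and handed the job in at 4.4 s while still holding it.

- **Dial angle:** the tool turned about 1.23 rad clockwise. The moment about the vertical was 0.115 N m (0.149 at hand-in), against about 0.11 N m expected from the spring at that angle. The dial angle itself can't be read directly.
- **Grip:** finger opening was about 15 mm on the 16 mm bar, set to 50 N, with the pose steady for over 1 s before hand-in.
- **Vessels and bystanders:** in the last picture the fitted bowl looked unmoved and the part of the mug in view stood upright. I did not re-measure the cup, honey jar or shaker, but the arm never went near them.
- **Disagreement between cameras:** the two views put the dial's y about 5 mm apart (-0.273 and -0.267). I aimed between them, and sideways forces stayed at or below about 5 N.

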